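# Click the scanner battery home in the push-push charger

### The job

Stand the loose battery pack in the charger's empty front bay and push it right down to the bottom of its travel at least once, so that the spring catch under it clicks, and leave it fully home: held down by the catch with nothing touching it. It is a push-push catch (one full push latches it down, the next lets it spring up again) and nobody can see which way it was left last time, so feel after each push whether the pack has stayed down, and push again if it has not. Push gently, and leave the charger and the other things on the counter where they are.

Things in the scene. Friction and masses are not known exactly. Their poses are not given: they have to be found in the camera images.
- pack: the loose battery pack of the shop's stock scanner, blue with a white band near its top: an upright block 46 (its x) x 26 (its y) x 85 mm (its z), 0.11 to 0.23 kg, standing upright on the counter. Origin: centre of its underside. Its bottom 4 mm is stepped in by 2 mm all round. Either way round fits.
- charger: the charger, black with grey top, fixed, 200 (x) x 104 (y) mm. Origin on its underside, 2 to 14 mm above the counter (levelling feet); top face 60 mm above that. Reaches from x = -95 to +105 mm. Empty front bay centred at x = -45 mm, y 0: 50 x 30 mm inside, 2 mm of play round the pack, yellow mouth sloping in at 45 degrees over the top 8 mm. Rear bay (x = +45 mm): a second pack, fixed.
- bay (a point): nominal place of the centre of the pack's underside when home (latched) in the front bay: 25 mm above the charger's underside, 35 mm below its top face, so that the pack's top is 50 mm above the top face, as the rear pack's. The carrier's seat differs: true home is up to 2 mm above or below this. Axes as the charger's (pack x along its x). Unlatched, the pack stands 5 mm above true home.
- cushion (a joint): squeeze (m) of the rubber top of the sprung carrier under the pack: 1 mm per 20 N; too noisy to steer by. Over 20 N on it does damage. The carrier starts latched or not; each full push changes that. Its spring pushes up with 4 N when up, 5 N at home, 5.5 N at the click 2.3 mm below home; the end stop is 0.2 mm further. A slow push until 8 to 14 N, held a moment, then let go, is a full push.
- novel: a tan paperback, 190 x 130 x 22 mm, lying flat, to be left alone. Origin: centre of its underside.
- scanner: the grey hand scanner lying on its side, about 190 x 90 x 32 mm, to be left alone. Origin: on its underside.
- pen_cup: an empty blue ceramic cup, 76 mm across, 95 mm high, to be left alone. Origin: centre of its underside.
- stapler: a red stapler, 130 x 34 x 42 mm, to be left alone. Origin: centre of its underside.
- tape: a black tape dispenser, 140 x 55 x 84 mm, to be left alone. Origin: centre of its underside.
- bookmark_box: a small wooden box of bookmarks, 100 x 70 x 45 mm, to be left alone. Origin: centre of its underside.

How it is judged:
On the way:
1. the pack, in the front bay, has been pushed down onto the end stop (more than 6.4 N on the carrier) (x of pack in the frame of bay between -0.004 and 0.004 m and y of pack in the frame of bay between -0.004 and 0.004 m and z of pack in the frame of bay below 0.001 m and value of joint cushion above 0.00032 m), for 0.03 s.
At the end, for the whole second after the job is handed in: the pack stands upright (within 0.12 rad) in the front bay, its underside within 4 mm sideways of the bay's home point and no more than 2.4 mm above or 3 mm below it (an unlatched pack stands 3 to 7 mm above), at rest, held there by the catch alone (x of pack in the frame of bay between -0.004 and 0.004 m and y of pack in the frame of bay between -0.004 and 0.004 m and z of pack in the frame of bay between -0.003 and 0.0024 m and angle between pack's own z axis and vertical below 0.12 rad and linear speed of pack below 0.02 m/s); the robot touches nothing.
It fails at once if the carrier is pressed with more than 20 N (its rubber squeezed by more than 1 mm) (value of joint cushion above 0.001 m).
It fails at once if one of the other things on the counter (book, scanner, cup, stapler, tape dispenser, bookmark box) is shifted by more than 15 mm (distance of any of novel, scanner, pen_cup, stapler, tape, bookmark_box from where it was at the start of the episode above 0.015 m).
It also fails if it takes over 61 s, if anything falls off the work surface, if the arm or the gripper's body presses on something with over 40 N, if the wrist force passes 120 N, or if a joint passes its speed limit or range.

### The arm

A 7-joint arm with a two-finger parallel gripper is mounted at the origin on the work surface. World frame = base frame: x ahead of the robot, y to its left, z up, the work surface at z = 0. Lengths are in m, angles in rad, forces in N, time in s.
With the tool pointing down it reaches from about 0.4 to 0.85 m from the base axis. Payload 10.4 kg.
Tool frame: the origin (TCP) lies midway between the tips of the shut fingers; the grasp point (between the pads) lies robot.grip_depth behind it (robot.grip_depth is the distance from the TCP to the grasp point, in m); z points along the fingers, y is the line along which they close (so a half turn about z gives the same grasp; the last joint's range is limited). The gripper opens to 85 mm and grips with 20 to 120 N. Pads are 22 mm wide; open, the fingers measure 114 mm over their backs; the gripper's body (76 mm by 85 mm) begins 54 mm behind the grasp point. The pads swing forward as they close: fully open they stand 13 mm farther back than shut.
Start: joints at [1.224, 0.332, -0.065, 1.46, 0.022, 1.35, -0.088], TCP at [0.199, -0.593, 0.2] pointing down, gripper open.
Joint ranges: [-2.6, 2.6], [-0.5, 2.12], [-1.47, 1.34], [0.16, 2.42], [-1.27, 4.41], [0.06, 2.06], [-2.6, 2.6]. Speed limits (rad/s): [2.22, 2.22, 2.79, 2.79, 3.14, 3.14, 3.14].

### API

Orientations are given as a unit quaternion [w, x, y, z].
In Python, from plant import robot gives the robot as it stands.
- The arm moves only by the tool apply_moves, never from a script. Its argument "plan" is a list of rows, each a list of 3 entries, a list of its own where there are three numbers: the shift along the world's x, y, z in units of 0.6 m (1.0 is 0.6 m), then the turn, a rotation vector about the world's x, y, z in units of 60 degrees (1.0 is 60 degrees), then the opening, from -1 (shut) to 1 (fully open). In form: [[[dx, dy, dz], [wx, wy, wz], gripper], ...]. A call has 1 to 20 rows; each row is the pose to reach, as a shift and turn from the pose commanded when the call began; what a row does not reach only later rows make up. A row lasts 1/8 s, in which the tool goes at most 62.5 mm and 10.7 degrees, less where a joint would pass 70% of its speed; a pose out of reach is approached as far as the arm can. A call with a number of a shift or a turn outside -1 to 1 is refused whole. A call with a gripper value outside its range is refused whole. The fingers move at their own pace and stop on an object; the grip force is fixed at half the most. Time passes only in rows, so rows that repeat a pose let the fingers close. It gives the time, the measured TCP pose, the force, the opening and the grip force at its end, in the units of the state.
- robot.get_state(): the state, without advancing time (a new reading comes with each control period).
- robot.grab_frame(name): name is "scene" or "top" or "wrist"; returns (picture, depth): 480x640x3 uint8, red, green, blue; 480x640 float32, m along the optical axis (not along the pixel's ray), 0 where there is no reading.
- robot.get_calibration(name): a dict with "K" (3x3 intrinsics, pixels), "D" ([k1, k2, p1, p2, k3] as OpenCV has them; the pictures are not rectified), "extrinsics" (4x4, takes a point from camera to world coordinates). Camera axes: x right, y up, looking along -z (the intrinsics and any distortion apply to the point x, -y, -z); pixel columns grow to the right and rows downward; lengths in m; the calibration is good to about 2 mm. A picture is of the moment at which its call begins: read the wrist's pose just before it. get_calibration takes no time and is no camera call; for the wrist camera it gives the pose at the moment of the call.
- robot.job_done(): hands the job in; it is judged then, once.
The state is a dict: "t": time; "joint_pos": joint angles; "dq": joint speeds; "joint_torque": joint torques, N m; "position": TCP position; "tool_rot": TCP orientation; "wrist_force": force on the tool from outside, world axes, zero at the start; "moment": the same for the moment, N m; "opening": finger opening in m; "finger_force": force on a finger pad.
Only numpy, scipy, OpenCV 4.12 (cv2) and the standard library are available. Lean on these libraries where they do the work, as an engineer would, in place of code of your own. Each camera call takes 0.05 s, during which the arm holds its last target. There are 200 camera calls.

## Working session

There is one attempt and no reset: what is moved stays moved. The work goes in short steps, Python scripts to look and compute and a tool call to move; the robot and the scene stay as the last step left them, time stands still between calls to the robot, and variables do not carry over. Pictures are saved under pics/ and viewed, at most 10 in all, crops included, and the job is handed in when it is done.

Besides the shell and the picture viewer there is one more tool, called after "Request:" by a JSON object that holds its "method" and its "body", one argument or row to a line. apply_moves: Moves the arm, as the interface text tells. Its arguments: {"type":"object","properties":{"plan":{"type":"array","items":{"type":"array"}}},"required":["plan"]}

```bash
ls; mkdir -p pics; cat > h.py <<'E'
import numpy as np, cv2
from plant import robot
def save(n,f,crop=None,s=1):
    im,d=robot.grab_frame(n); np.savez('/tmp/'+f+'.npz',im=im,d=d,K=robot.get_calibration(n)['K'],D=robot.get_calibration(n)['D'],E=robot.get_calibration(n)['extrinsics'])
    cv2.imwrite('pics/'+f+'.png',im[:,:,::-1])
def ray(z,u,v):
    p=cv2.undistortPoints(np.array([[[u,v]]],float),z['K'],np.array(z['D']))[0,0]
    return np.array([p[0],-p[1],-1.])
def pt(f,u,v,zw=None):
    z=np.load('/tmp/'+f+'.npz'); r=ray(z,u,v); E=z['E']
    if zw is None:
        d=z['d'][int(v)-1:int(v)+2,int(u)-1:int(u)+2]; d=np.median(d[d>0]); 
        return E[:3,:3]@(r*d)+E[:3,3]
    R=E[:3,:3]@r; return E[:3,3]+R*(zw-E[2,3])/R[2]
E
python3 - <<'E'
from h import *
save('scene','s0');save('top','t0')
s=robot.get_state();print(s, robot.grip_depth)
E
```

```text
pics
{'t': 0.1, 'joint_pos': array([ 1.22437599,  0.33281532, -0.06471342,  1.46086866,  0.02159661,
        1.34985832, -0.08850441]), 'dq': array([ 1.55999528e-03, -9.88692883e-05,  5.82441525e-04, -2.79494387e-03,
       -2.85301326e-04,  1.15331632e-04, -9.16403114e-05]), 'joint_torque': array([ 1.35590621e-03, -6.26749349e+01,  4.91957087e-02, -3.92432714e+01,
        1.62638014e-02,  7.09885033e-03,  1.19506461e-05]), 'position': array([ 0.19875753, -0.59216686,  0.19918597]), 'tool_rot': array([-6.14684792e-04,  9.86918788e-01,  1.61216973e-01, -1.24511375e-04]), 'wrist_force': array([-0.0997178 , -0.3240513 ,  0.24973108]), 'moment': array([-0.01834815, -0.03637161,  0.0205797 ]), 'finger_force': 0.0, 'opening': 0.085496216769192} 0.0187
```

View pics/t0.png

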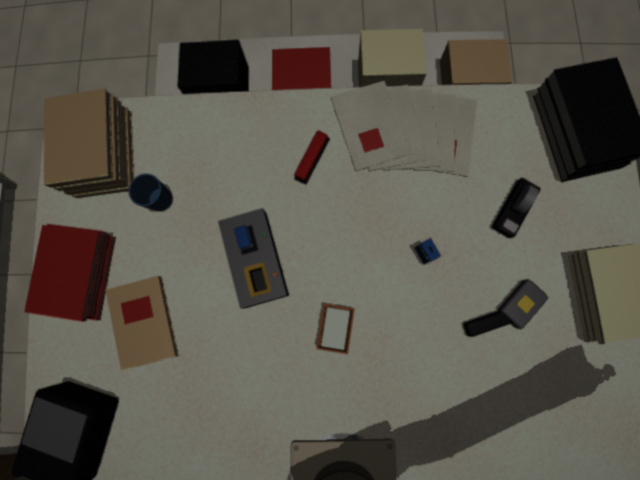

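View pics/s0.png

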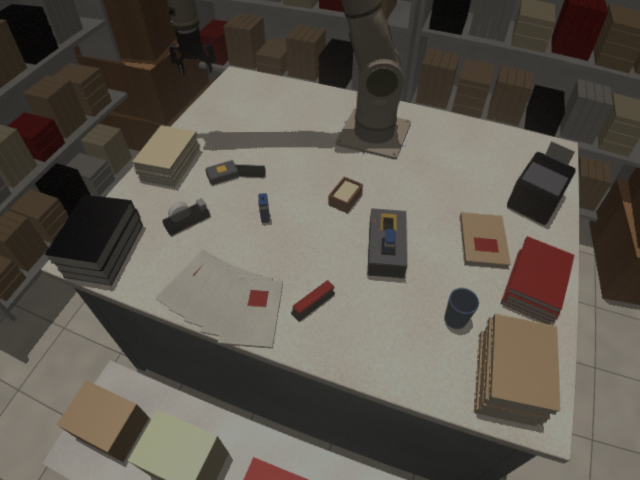

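The top view shows the loose pack at about (428,250), and the charger with its empty yellow-mouthed bay at (257,280) and rear pack at (245,237). Next I'll measure these with depth.

```bash
python3 - <<'E'
from h import *
z=np.load('/tmp/t0.npz'); im=z['im']
a=cv2.resize(im[225:275,400:450],(400,400),interpolation=2); b=cv2.resize(im[205:310,210:300],(343,400),interpolation=2)
cv2.imwrite('pics/c0.png',np.clip(np.hstack([a,b]).astype(float)*1.8,0,255).astype(np.uint8)[:,:,::-1])
for n,u,v in [('pack',428,251),('counter',400,280),('bay',257,280),('rear',245,236),('chargertop',235,270),('ch2',262,255),('box',335,330),('stap',312,157)]: print(n,pt('t0',u,v).round(4))
# pack footprint/charger top by depth
vv,uu=np.mgrid[0:480,0:640]
P=cv2.undistortPoints(np.stack([uu,vv],-1).reshape(-1,1,2).astype(float),z['K'],np.array(z['D']))[:,0]
d=z['d'].reshape(-1); X=np.c_[P[:,0]*d,-P[:,1]*d,-d]@z['E'][:3,:3].T+z['E'][:3,3]
X=X.reshape(480,640,3)
for n,(r0,r1,c0,c1),(lo,hi) in [('pack',(230,270,405,450),(.075,.1)),('chg',(200,312,210,295),(.055,.085))]:
    S=X[r0:r1,c0:c1].reshape(-1,3); S=S[(S[:,2]>lo)&(S[:,2]<hi)]
    print(n,len(S),np.median(S[:,2]),cv2.minAreaRect(S[:,:2].astype(np.float32)))
E
```

```text
pack [ 0.5215 -0.1944  0.0851]
counter [ 4.654e-01 -1.444e-01  2.000e-04]
bay [0.4714 0.1795 0.0423]
rear [0.5589 0.1906 0.1214]
chargertop [0.4925 0.2223 0.0724]
ch2 [0.5238 0.1632 0.072 ]
box [0.358  0.0087 0.0364]
stap [0.7534 0.0512 0.0409]
pack 280 0.08458862200370271 ((0.526123583316803, -0.20028409361839294), (0.0459817536175251, 0.026690904051065445), 26.752656936645508)
chg 3684 0.0715848082708373 ((0.5207916498184204, 0.18736311793327332), (0.20155133306980133, 0.10357403010129929), 14.844244956970215)
```

View pics/c0.png

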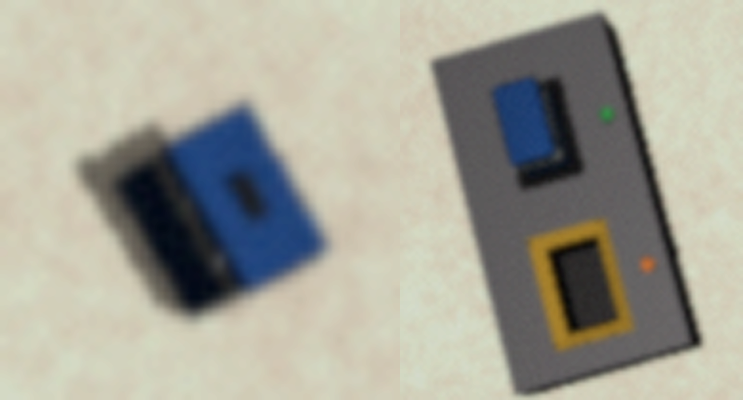

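The crop agrees with the depth fit. The pack is at (0.526,-0.200), yaw 26.8°. The charger yaw is 14.8°, with its top at 0.072, and the front bay is near (0.4725,0.175). I'll move above the pack now.

Request:
{"method": "apply_moves", "body": {
  "plan": [
    [[0.06,0.07,0],[0,0,0.02],1],
    [[0.12,0.14,0],[0,0,0.04],1],
    [[0.18,0.215,0],[0,0,0.06],1],
    [[0.24,0.287,0],[0,0,0.08],1],
    [[0.3,0.36,0],[0,0,0.1],1],
    [[0.36,0.43,0],[0,0,0.12],1],
    [[0.42,0.503,0],[0,0,0.137],1],
    [[0.48,0.575,0],[0,0,0.137],1],
    [[0.545,0.653,0],[0,0,0.137],1],
    [[0.545,0.653,0],[0,0,0.137],1],
    [[0.545,0.653,0],[0,0,0.137],1],
    [[0.545,0.653,0],[0,0,0.137],1]
  ]
}}

```text
t: 1.6
position: [0.5251, -0.2022, 0.1998]
tool_rot: [0.0, 0.973, 0.23, -0.0]
wrist_force: [0.6, 0.4, 1.4]
opening: 0.0854
finger_force: 0.0
```

```bash
cat >> h.py <<'E'
def cloud(f):
    z=np.load('/tmp/'+f+'.npz'); vv,uu=np.mgrid[0:480,0:640]
    P=cv2.undistortPoints(np.stack([uu,vv],-1).reshape(-1,1,2).astype(float),z['K'],np.array(z['D']))[:,0]
    d=z['d'].reshape(-1); X=np.c_[P[:,0]*d,-P[:,1]*d,-d]@z['E'][:3,:3].T+z['E'][:3,3]
    return X[d>0], z['im'].reshape(-1,3)[d>0]
def rect(X,c,r,lo,hi):
    S=X[(np.hypot(*(X[:,:2]-c).T)<r)&(X[:,2]>lo)&(X[:,2]<hi)]
    q=cv2.minAreaRect(S[:,:2].astype(np.float32)); print(len(S),np.median(S[:,2]).round(4),np.round(q[0],4),np.round(q[1],4),round(q[2],2))
def st():
    s=robot.get_state(); q=s['tool_rot']; print('t',s['t'],'pos',s['position'].round(4),'q',q.round(4),'yaw_y',np.degrees(2*np.arctan2(q[2],q[1]))+90,'F',s['wrist_force'].round(2),'op',round(s['opening'],4),round(s['finger_force'],1))
E
python3 - <<'E'
from h import *
st();save('wrist','w0');X,_=cloud('w0');rect(X,[.526,-.2],.05,.078,.095)
E
```

```text
t 1.6 pos [ 0.5251 -0.2022  0.1998] q [ 2.000e-04  9.731e-01  2.304e-01 -3.000e-04] yaw_y 116.63811814431125 F [0.62 0.43 1.43] op 0.0854 0.0
1589 0.0852 [ 0.5237 -0.1978] [0.0454 0.0256] 27.07
```

View pics/w0.png

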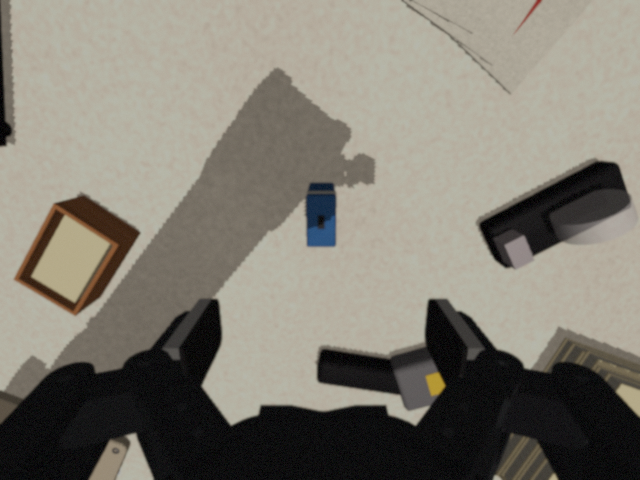

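The wrist view shows the pack at (321,215), square to and midway between the fingers. I'll descend and grip it.

Request:
{"method": "apply_moves", "body": {
  "plan": [
    [[-0.001,0.005,-0.07],[0,0,0],1],
    [[-0.001,0.005,-0.14],[0,0,0],1],
    [[-0.001,0.005,-0.2],[0,0,0],1],
    [[-0.001,0.005,-0.24],[0,0,0],1],
    [[-0.001,0.005,-0.255],[0,0,0],1],
    [[-0.001,0.005,-0.255],[0,0,0],1],
    [[-0.001,0.005,-0.255],[0,0,0],-1],
    [[-0.001,0.005,-0.255],[0,0,0],-1],
    [[-0.001,0.005,-0.255],[0,0,0],-1],
    [[-0.001,0.005,-0.255],[0,0,0],-1],
    [[-0.001,0.005,-0.255],[0,0,0],-1],
    [[-0.001,0.005,-0.255],[0,0,0],-1],
    [[-0.001,0.005,-0.255],[0,0,0],-1]
  ]
}}

```text
t: 3.28
position: [0.5258, -0.1979, 0.0477]
tool_rot: [0.0, 0.973, 0.232, 0.0]
wrist_force: [-1.9, 0.8, 5.7]
opening: 0.0237
finger_force: 59.2
```

Gripped: opening 24 mm, 59 N. Next I'll lift and carry it over to the bay.

Request:
{"method": "apply_moves", "body": {
  "plan": [
    [[0,0,0.05],[0,0,0],-1],
    [[0,0,0.13],[0,0,0],-1],
    [[0,0.02,0.21],[0,0,-0.02],-1],
    [[-0.01,0.09,0.254],[0,0,-0.04],-1],
    [[-0.02,0.18,0.254],[0,0,-0.08],-1],
    [[-0.035,0.27,0.254],[0,0,-0.12],-1],
    [[-0.05,0.36,0.254],[0,0,-0.16],-1],
    [[-0.06,0.45,0.254],[0,0,-0.199],-1],
    [[-0.075,0.53,0.254],[0,0,-0.199],-1],
    [[-0.083,0.59,0.254],[0,0,-0.199],-1],
    [[-0.089,0.621,0.254],[0,0,-0.199],-1],
    [[-0.089,0.621,0.254],[0,0,-0.199],-1],
    [[-0.089,0.621,0.254],[0,0,-0.199],-1],
    [[-0.089,0.621,0.254],[0,0,-0.199],-1]
  ]
}}

```text
t: 5.03
position: [0.4722, 0.1736, 0.1992]
tool_rot: [0.0, 0.992, 0.128, -0.0]
wrist_force: [-0.4, -0.5, -1.1]
opening: 0.0239
finger_force: 59.7
```

```bash
python3 - <<'E'
from h import *
st();save('wrist','w1');save('top','t1');X,_=cloud('w1');rect(X,[.52,.187],.14,.06,.082)
X,_=cloud('t1');rect(X,[.52,.187],.14,.06,.082)
E
```

```text
t 5.025 pos [0.4722 0.1736 0.1992] q [ 2.000e-04  9.917e-01  1.282e-01 -1.000e-04] yaw_y 104.73048123311173 F [-0.4  -0.49 -1.12] op 0.0239 59.7
23413 0.0722 [0.5179 0.1898] [0.2012 0.1044] 14.62
2181 0.0716 [0.5207 0.1842] [0.2004 0.102 ] 16.43
```

View pics/w1.png

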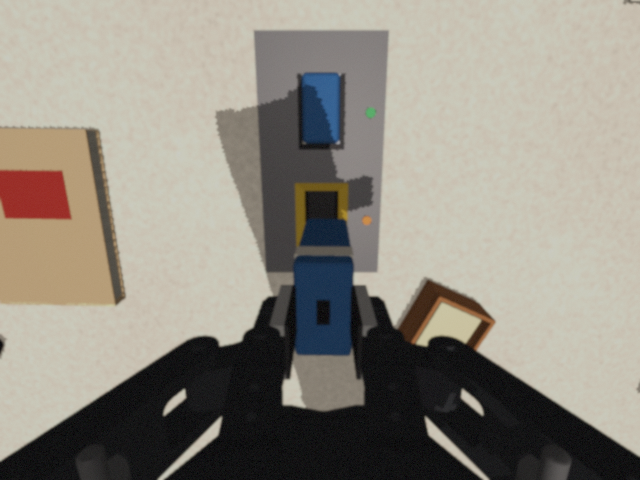

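The wrist view shows the held pack at (323,305), just in front of the yellow mouth at (321,205) and parallel to the charger. I'll measure the held pack relative to the charger in the same frame.

```bash
python3 - <<'E'
from h import *
X,c=cloud('w1'); c=c.astype(int)
m=(c[:,2]>c[:,0]*1.5)&(c[:,2]>40)
rect(X[m],[.472,.174],.05,.225,.25); rect(X[m],[.558,.196],.05,.112,.13)
# yellow mouth
y=(c[:,0]>c[:,2]*2.2)&(c[:,0]>50); rect(X[y],[.47,.178],.05,.05,.08)
Y,c=cloud('t1'); c=c.astype(int);m=(c[:,2]>c[:,0]*1.5)&(c[:,2]>40); rect(Y[m],[.472,.174],.05,.2,.27)
a=np.radians(14.7);q=np.array([.5179,.1898])-.05*np.array([np.cos(a),np.sin(a)]);print('bay wrist',q)
rect(X,[.5584,.2],.04,.112,.13)
E
```

```text
5174 0.2368 [0.47   0.1754] [0.0452 0.0252] 14.63
2636 0.1221 [0.5565 0.2   ] [0.0451 0.0259] 15.28
1176 0.0685 [0.4823 0.1777] [0.0532 0.0692] 33.22
0 nan [0. 0.] [0. 0.] 0.0
bay wrist [0.46953661 0.1771121 ]
2708 0.122 [0.5568 0.2001] [0.0462 0.0261] 14.99
  return _methods._mean(a, axis=axis, dtype=dtype,
  ret = ret.dtype.type(ret / rcount)
```

Request:
{"method": "apply_moves", "body": {
  "plan": [
    [[-0.001,0.003,-0.04],[0,0,0],-1],
    [[-0.001,0.003,-0.08],[0,0,0],-1],
    [[-0.001,0.003,-0.11],[0,0,0],-1],
    [[-0.001,0.003,-0.12],[0,0,0],-1],
    [[-0.001,0.003,-0.12],[0,0,0],-1],
    [[-0.001,0.003,-0.127],[0,0,0],-1],
    [[-0.001,0.003,-0.134],[0,0,0],-1],
    [[-0.001,0.003,-0.141],[0,0,0],-1],
    [[-0.001,0.003,-0.148],[0,0,0],-1],
    [[-0.001,0.003,-0.148],[0,0,0],-1],
    [[-0.001,0.003,-0.148],[0,0,0],-1]
  ]
}}

```text
t: 6.5
position: [0.4713, 0.1767, 0.1106]
tool_rot: [0.0, 0.992, 0.129, 0.0]
wrist_force: [0.3, 0.2, -2.4]
opening: 0.0237
finger_force: 59.6
```

Request:
{"method": "apply_moves", "body": {
  "plan": [
    [[0,0,-0.005],[0,0,0],-1],
    [[0,0,-0.01],[0,0,0],-1],
    [[0,0,-0.015],[0,0,0],-1],
    [[0,0,-0.02],[0,0,0],-1],
    [[0,0,-0.025],[0,0,0],-1],
    [[0,0,-0.025],[0,0,0],-1],
    [[0,0,-0.025],[0,0,0],-1]
  ]
}}

```text
t: 7.38
position: [0.4714, 0.1767, 0.0956]
tool_rot: [0.0, 0.992, 0.129, 0.0]
wrist_force: [0.4, 0.0, -1.4]
opening: 0.0236
finger_force: 59.6
```

Request:
{"method": "apply_moves", "body": {
  "plan": [
    [[0,0,-0.002],[0,0,0],-1],
    [[0,0,-0.004],[0,0,0],-1],
    [[0,0,-0.006],[0,0,0],-1],
    [[0,0,-0.006],[0,0,0],-1],
    [[0,0,-0.006],[0,0,0],-1]
  ]
}}

```text
t: 8.0
position: [0.4713, 0.1767, 0.0919]
tool_rot: [0.0, 0.992, 0.129, 0.0]
wrist_force: [-0.2, -0.1, -2.4]
opening: 0.0239
finger_force: 59.6
```

Request:
{"method": "apply_moves", "body": {
  "plan": [
    [[0,0,-0.001],[0,0,0],-1],
    [[0,0,-0.002],[0,0,0],-1],
    [[0,0,-0.003],[0,0,0],-1],
    [[0,0,-0.003],[0,0,0],-1],
    [[0,0,-0.003],[0,0,0],-1]
  ]
}}

```text
t: 8.62
position: [0.4713, 0.1767, 0.0901]
tool_rot: [0.0, 0.992, 0.129, 0.0]
wrist_force: [-0.1, 0.5, -2.2]
opening: 0.0239
finger_force: 59.6
```

Request:
{"method": "apply_moves", "body": {
  "plan": [
    [[0,0,-0.001],[0,0,0],-1],
    [[0,0,-0.002],[0,0,0],-1],
    [[0,0,-0.002],[0,0,0],-1],
    [[0,0,-0.002],[0,0,0],-1]
  ]
}}

```text
t: 9.12
position: [0.4714, 0.1767, 0.089]
tool_rot: [0.0, 0.992, 0.129, 0.0]
wrist_force: [-0.1, -0.9, 1.3]
opening: 0.0236
finger_force: 60.0
```

Contact is about 4 mm above nominal home, so the carrier is up (unlatched). I'll push slowly.

Request:
{"method": "apply_moves", "body": {
  "plan": [
    [[0,0,-0.001],[0,0,0],-1],
    [[0,0,-0.002],[0,0,0],-1],
    [[0,0,-0.003],[0,0,0],-1],
    [[0,0,-0.004],[0,0,0],-1],
    [[0,0,-0.005],[0,0,0],-1],
    [[0,0,-0.006],[0,0,0],-1],
    [[0,0,-0.007],[0,0,0],-1],
    [[0,0,-0.008],[0,0,0],-1],
    [[0,0,-0.009],[0,0,0],-1],
    [[0,0,-0.009],[0,0,0],-1],
    [[0,0,-0.009],[0,0,0],-1]
  ]
}}

```text
t: 10.5
position: [0.4713, 0.1767, 0.0835]
tool_rot: [0.0, 0.992, 0.129, -0.0]
wrist_force: [0.5, -0.4, 2.9]
opening: 0.0239
finger_force: 60.1
```

Request:
{"method": "apply_moves", "body": {
  "plan": [
    [[0,0,-0.001],[0,0,0],-1],
    [[0,0,-0.002],[0,0,0],-1],
    [[0,0,-0.0025],[0,0,0],-1],
    [[0,0,-0.0025],[0,0,0],-1],
    [[0,0,-0.0025],[0,0,0],-1]
  ]
}}

```text
t: 11.12
position: [0.4713, 0.1766, 0.0821]
tool_rot: [0.0, 0.992, 0.129, 0.0]
wrist_force: [0.8, -0.7, 3.7]
opening: 0.024
finger_force: 60.3
```

Request:
{"method": "apply_moves", "body": {
  "plan": [
    [[0,0,-0.0005],[0,0,0],-1],
    [[0,0,-0.001],[0,0,0],-1],
    [[0,0,-0.001],[0,0,0],-1],
    [[0,0,-0.001],[0,0,0],-1]
  ]
}}

```text
t: 11.62
position: [0.4716, 0.1767, 0.0818]
tool_rot: [0.0, 0.992, 0.129, 0.0]
wrist_force: [-1.2, -0.7, 7.1]
opening: 0.024
finger_force: 60.7
```

Request:
{"method": "apply_moves", "body": {
  "plan": [
    [[0,0,-0.0002],[0,0,0],-1],
    [[0,0,-0.0002],[0,0,0],-1],
    [[0,0,-0.0002],[0,0,0],-1],
    [[0,0,-0.0002],[0,0,0],-1]
  ]
}}

```text
t: 12.12
position: [0.4716, 0.1767, 0.0818]
tool_rot: [0.0, 0.992, 0.129, 0.0]
wrist_force: [-1.0, -1.2, 7.9]
opening: 0.0238
finger_force: 60.8
```

About 10 N on the carrier, held. I'll rise 4.2 mm, still gripping, and feel whether the carrier follows.

Request:
{"method": "apply_moves", "body": {
  "plan": [
    [[0,0,0.001],[0,0,0],-1],
    [[0,0,0.002],[0,0,0],-1],
    [[0,0,0.003],[0,0,0],-1],
    [[0,0,0.004],[0,0,0],-1],
    [[0,0,0.005],[0,0,0],-1],
    [[0,0,0.006],[0,0,0],-1],
    [[0,0,0.007],[0,0,0],-1],
    [[0,0,0.007],[0,0,0],-1],
    [[0,0,0.007],[0,0,0],-1]
  ]
}}

```text
t: 13.25
position: [0.471, 0.1766, 0.0852]
tool_rot: [0.0, 0.992, 0.129, -0.0]
wrist_force: [-0.7, -1.2, -2.2]
opening: 0.0241
finger_force: 59.7
```

The force is back to the free value of −2.2 N, so the carrier stayed down and is latched. I'll set the pack down the last millimetre, open and retreat.

Request:
{"method": "apply_moves", "body": {
  "plan": [
    [[0,0,-0.0012],[0,0,0],-1],
    [[0,0,-0.0012],[0,0,0],-1],
    [[0,0,-0.0012],[0,0,0],0.3],
    [[0,0,-0.0012],[0,0,0],0.6],
    [[0,0,-0.0012],[0,0,0],0.6],
    [[0,0,-0.0012],[0,0,0],0.6],
    [[0,0,-0.0012],[0,0,0],0.6],
    [[0,0,0.02],[0,0,0],0.6],
    [[0,0,0.06],[0,0,0],0.6],
    [[0,0,0.12],[0,0,0],0.6],
    [[0,0,0.19],[0,0,0],0.6],
    [[-0.06,-0.02,0.22],[0,0,0],0.6],
    [[-0.06,-0.02,0.22],[0,0,0],0.6],
    [[-0.06,-0.02,0.22],[0,0,0],0.6]
  ]
}}

```text
t: 15.0
position: [0.4356, 0.1645, 0.2179]
tool_rot: [0.0, 0.992, 0.129, 0.0]
wrist_force: [-0.5, -0.8, -0.6]
opening: 0.0685
finger_force: 0.0
```

```bash
python3 - <<'E'
from h import *
st();save('wrist','w2');X,c=cloud('w2');c=c.astype(int);m=(c[:,2]>c[:,0]*1.5)&(c[:,2]>40)
rect(X[m],[.47,.177],.045,.105,.14);rect(X[m],[.557,.2],.04,.105,.14);rect(X,[.52,.187],.14,.06,.082)
E
```

```text
t 15.0 pos [0.4356 0.1645 0.2179] q [3.000e-04 9.917e-01 1.289e-01 5.000e-04] yaw_y 104.81539274938358 F [-0.54 -0.75 -0.61] op 0.0685 0.0
1704 0.122 [0.4686 0.176 ] [0.0451 0.0236] 14.13
2558 0.1214 [0.5564 0.2   ] [0.0455 0.026 ] 14.56
22253 0.0716 [0.5125 0.1884] [0.1894 0.1044] 14.67
```

View pics/w2.png

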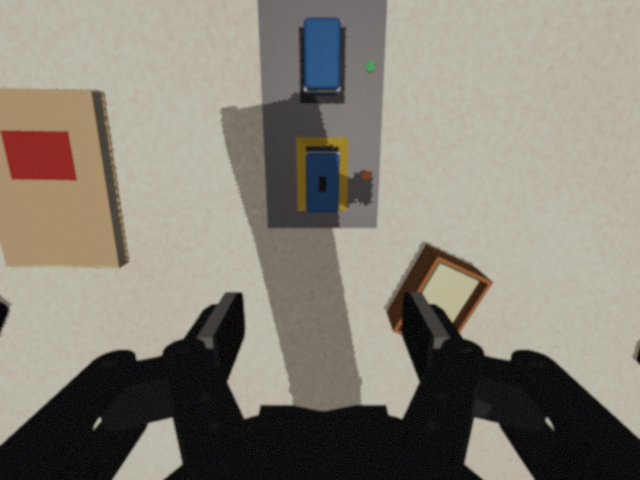

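The loose pack now stands in the front bay at (322,182). Its top is at 0.122 against 0.1214 for the rear pack, so it is down and latched, with the gripper clear.

```bash
python3 -c "
from plant import robot
print(robot.job_done())"
```

```text
the job is handed in; nothing more can be done
None
```

The pack is in the front bay and stayed down after one push of about 10 N. Its top is within 1 mm of the rear pack's, the gripper is clear, and the job is handed in (no verdict was returned).

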